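Lock the parts bin to its dock with the cam

ROBOT

A 6-joint arm with a two-finger parallel gripper is mounted at the origin on the work surface. World frame = base frame: x ahead of the robot, y to its left, z up, the work surface at z = 0. Lengths are in m, angles in rad, forces in N, time in s.
With the tool pointing down it reaches from about 0.425 to 0.95 m from the base axis. Payload 3.5 kg.
Tool frame: the origin (TCP) lies between the finger pads; the fingertips stand 25 mm ahead of it and the grasp point (between the pads) lies 6 mm ahead of it (ctrl.finger_overhang is the distance from the TCP to the fingertips, in m); x points along the fingers, y is the direction in which the jaws open and shut, and the axes are right-handed (so a half turn about x gives the same grasp; the last joint's range is limited). The gripper opens to 85 mm and grips with 20 to 120 N. Pads are 22 mm wide; open, the fingers measure 114 mm over their backs; the gripper's body (76 mm by 85 mm) begins 54 mm behind the grasp point. The pads swing forward as they close: fully open they stand 13 mm farther back than shut.
Start: joints at [1.185, 0.286, 1.577, -0, 1.279, -0.15], TCP at [0.158, 0.656, 0.256] pointing down, gripper open.
Joint ranges: [-2.77, 2.77], [-0.9, 2.22], [0.21, 2.48], [-1.53, 4.67], [0.24, 2.81], [-2.84, 2.84]. Speed limits (rad/s): [2.79, 2.79, 3.14, 3.14, 3.14, 3.14].

INTERFACE

Orientations are given as a unit quaternion [x, y, z, w].
In Python, from plant import ctrl gives the robot as it stands.
- The arm moves only by the tool play_rows, never from a script. Its argument "targets" is a list of rows, each an object with "delta_pos": the shift along the world's x, y, z normalised to -1 to 1, where 1 is 1000 mm, a list of three; "delta_rot": the turn, a rotation vector about the world's x, y, z normalised to -1 to 1, where 1 is pi rad, a list of three; "claw": the finger opening in mm, from 0 to 85.4. In form: [{"delta_pos": [tx, ty, tz], "delta_rot": [wx, wy, wz], "claw": claw}, ...]. A call has 1 to 20 rows; each row is the pose to reach, as a shift and turn from the pose measured when the call began, turning the shorter way round; what a row does not reach only later rows make up. A row lasts 1/12 s, in which the tool goes at most 41.7 mm and 7.16 degrees, less where a joint would pass 70% of its speed; a pose out of reach is approached as far as the arm can. A call with a number of a shift or a turn outside -1 to 1 is refused whole. A call with a gripper value outside its range is refused whole. The fingers move at their own pace and stop on an object; "newtons" is the grip in N (left out, the last holds). Time passes only in rows, so rows that repeat a pose let the fingers close. It gives the time, the measured TCP pose, the force and the opening at its end, in the units of the state.
- ctrl.get_state(): the state, without advancing time (a new reading comes with each control period).
- ctrl.read_camera(name): name is "side" or "top"; returns the picture (384x512x3 uint8, blue, green, red); there is no depth.
- ctrl.calibration(name): a dict with "fx", "fy", "cx", "cy" (pixels), "k1" (the pictures are not rectified: a ray, as slopes to the right and down, at radius r is drawn at 1 + k1 r^2 times it, then the intrinsics apply), "camera_from_world" (4x4, takes a point from world to camera coordinates). Camera axes: x right, y down, z forward; pixel columns grow to the right and rows downward; lengths in m; the calibration is good to about 2 mm. A picture is of the moment at which its call begins. calibration takes no time and is no camera call.
- ctrl.sign_off(): hands the job in, once; it reports no verdict.
The state is a dict: "time": time; "qpos": joint angles; "dq": joint speeds; "joint_efforts": joint torques, N m; "eef_pos": TCP position; "tcp_rot": TCP orientation; "contact_force": force on the tool from outside, world axes, zero at the start; "wrist_torque": the same for the moment, N m; "opening": opening from 0.0 (shut) to 1.0 (fully open).
Only numpy, scipy, OpenCV 4.12 (cv2) and the standard library are available. Lean on these libraries where they do the work, as an engineer would, in place of code of your own. Each camera call takes 0.05 s, during which the arm holds its last target. There are 200 camera calls.

TASK

Dock the grey parts bin: slide it along its rails up against the dock until the brass bolt's ball head is in the mouth of the orange cam, then turn the cam disc clockwise with the T-handled screwdriver as far as it goes, so that it draws the bin fully home. Put the screwdriver back in its wooden stand and let go of it. Do not turn the cam with the fingers, and leave the other things on the desk where they are.

Things in the scene. Friction and masses are not known exactly. Their poses are not given: they have to be found in the camera images.
- dock: Fixed grey base plate (130 x 265 x 8 mm, y -210 to +55) with a wedge-shaped console (x +-55, y +-50 mm) whose top slopes 30 degrees towards the robot: 38 mm high in front (-x), 102 mm at the back. Origin on the table under the middle of the slope; +x away from the robot, +y left. The bin slides on the plate, on the console's -y side.
- cam_slot (a point): Orange cam disc, 84 mm across, on the slope; its round boss (44 mm across, 12 mm high) has a slot 8 mm wide, 34 long, 12 deep. Origin: centre of the slot's mouth, at x -18, y 0, z 101 mm of the dock. z: turning axis, out of the slope, leaning 30 degrees to the dock's -x. x: along the slot (white mark at +x), uphill when open. Takes about 0.1 to 0.3 N m, stays where left.
- cam (a joint): Cam angle, rad: 0 to 0.12 at the start = open, mouth towards the bin; grows clockwise seen from above, to a stop at 1.5. It holds the bolt's head from about 0.5, draws the bin in from 0.5 to 1.3, and is locked with the bin home from 1.3. Turned with the head outside, its rim shuts the mouth.
- bin (a joint): Gap between bin and console, m: 0 = home, flush; 0.055 = farthest out. With the cam open the bin goes in only to about 0.008, where the bolt's head meets the cam's core (in the mouth; up to 0.010 is good enough). Sliding friction about 2.5 N.
- bin_push (a point): Centre of the bin's outer end face (flat, facing the dock's -y, 110 mm wide, 87 mm high), 56 mm above the table; axes as the dock. The bin is a closed grey ABS box, 110 x 100 mm, top 104 mm above the table, with a hinged flap; a brass bolt (ball head 14 mm) sticks out of its other end. Push it along the dock's +y.
- driver: Loose T-handled screwdriver, 131 mm long, 130 g, upright in its stand. Origin: middle of the blade's tip; z up the shaft. Blade 26 mm wide (x), 4.5 thick (y), last 4 mm narrowed to 22 x 2.5; shaft 10 mm; black collar 38 mm across at z 85 to 90 mm, resting on the stand; red T bar 70 mm long (x), 14 thick (y), 22 high, centre at z 120 mm.
- stand: Fixed wooden stand: base 90 x 80 x 10 mm, two upright cheeks 64 mm long (x), 24 thick, tops 95 mm above the table, 20 mm gap between them (along x, open at both ends). The shaft goes down in the gap, blade along it, and the collar rests on the cheeks. Origin: centre of the underside.
- stand_seat (a point): Where the blade's tip belongs when the screwdriver stands in the middle of its stand: 10 mm above the table, on the stand's centre; axes as the stand.
- camera_mount: Bystander: translucent purple U-shaped camera mount, 70 x 50 x 55 mm, loose. Origin under its centre.
- motor: Bystander: copper-coloured brushless motor, 60 mm across, 62 mm high with its shaft, loose. Origin under its centre.
- receiver: Bystander: black receiver housing, 85 x 55 x 28 mm, loose. Origin under its centre.
- fuse_holder: Bystander: chunky green glass fuse holder, 102 x 30 x 36 mm, loose. Origin under its centre.
- battery: Bystander: yellow battery pack, 110 x 40 x 36 mm, loose. Origin under its centre.
- spool: Bystander: empty blue spool, 70 mm across, 50 mm high, loose. Origin under its centre.
Not all that is in view belongs to the job. What is shaped like the driver but purple is not meant. Several things have the shape of the stand; the one meant has the colours described above.

How it is judged:
On the way, in this order (a step that is already met when the one before it is completed fails the run):
1. the bin is pushed up so that the bolt's head is in the cam's mouth (gap under 11 mm) (value of joint bin below 0.011 m), for 0.2 s.
2. the cam is turned until it has drawn the bin home (gap under 2 mm, cam past 1.25 rad) (value of joint bin below 0.002 m and value of joint cam above 1.25 rad), for 0.2 s.
At the end, for the whole second after the job is handed in: The bin is home (gap under 2 mm), the cam is locked (past 1.25 rad), and the screwdriver stands released and at rest in its stand (blade tip within 28 mm of the seat point, within 0.15 rad of upright); the other things are within 25 mm of where they were (all of step 2 and distance between driver and stand_seat below 0.028 m and angle between driver's own z axis and vertical below 0.15 rad and contact force between driver and the fingers below 0.1 N and linear speed of driver below 0.02 m/s); the robot touches nothing.
It fails at once if the fingers or the arm touch the cam disc (contact force between any of the fingers, the arm and cam above 1 N).
It fails at once if a bystander is moved by more than 25 mm (distance of any of camera_mount, motor, receiver, fuse_holder, battery, spool from where it was at the start of the episode above 0.025 m).
It also fails if it takes over 58 s, if anything falls off the work surface, if the arm or the gripper's body presses on something with over 40 N, if the wrist force passes 120 N, or if a joint passes its speed limit or range.

## Working session

There is one attempt and no reset: what is moved stays moved. The work goes in short steps, Python scripts to look and compute and a tool call to move; the robot and the scene stay as the last step left them, time stands still between calls to the robot, and variables do not carry over. Pictures are saved under pics/ and viewed, about 8 in all and at most 12, crops included, and the job is handed in when it is done.

Besides the shell and the picture viewer there is one more tool, called after "Emit:" by a JSON object that holds its "fn" and its "kwargs". play_rows: Moves the arm, as the interface text tells. Its arguments: {"type":"object","properties":{"targets":{"type":"array"},"newtons":{"type":"number"}},"required":["targets"]}

```bash
ls; mkdir -p pics; cat > h.py <<'E'
import numpy as np, cv2
from plant import ctrl
def cal(n):
    c=ctrl.calibration(n); K=np.array([[c['fx'],0,c['cx']],[0,c['fy'],c['cy']],[0,0,1.]])
    return K,np.array([c['k1'],0,0,0,0.]),np.array(c['camera_from_world'])
def ray(n,uv):
    K,d,T=cal(n); p=cv2.undistortPoints(np.array(uv,float).reshape(-1,1,2),K,d).reshape(-1,2)
    R=T[:3,:3]; o=-R.T@T[:3,3]
    return o,np.c_[p,np.ones(len(p))]@R
def onz(n,uv,z):
    o,v=ray(n,uv); return o+v*((z-o[2])/v[:,2])[:,None]
def proj(n,P):
    K,d,T=cal(n); return cv2.projectPoints(np.array(P,float).reshape(-1,3),cv2.Rodrigues(T[:3,:3])[0],T[:3,3],K,d)[0].reshape(-1,2)
def two(a,b):
    o1,v1=ray('top',a); o2,v2=ray('side',b); v1,v2=v1[0],v2[0]
    s=np.linalg.lstsq(np.c_[v1,-v2],o2-o1,rcond=None)[0]
    return (o1+s[0]*v1+o2+s[1]*v2)/2, np.linalg.norm(o1+s[0]*v1-o2-s[1]*v2)
E
python3 - <<'E'
from h import *
for n in('top','side'):
    im=ctrl.read_camera(n); cv2.imwrite(f'pics/{n}0.png',im); cv2.imwrite(f'pics/{n}0b.png',cv2.resize(im,(800,600),interpolation=cv2.INTER_CUBIC))
    K,d,T=cal(n); print(n,K[0,0],d[0],(-T[:3,:3].T@T[:3,3]).round(3),T[:3,:3].round(2).tolist())
s=ctrl.get_state(); print(s)
E
```

```text
pics
top 381.5605201564409 0.036339285966514694 [0.481 0.002 1.136] [[0.03, -1.0, 0.03], [-1.0, -0.03, -0.09], [0.09, -0.02, -1.0]]
side 367.90404118860664 0.04165796551188359 [ 0.001 -0.613  0.545] [[0.73, -0.69, 0.01], [-0.32, -0.35, -0.88], [0.61, 0.64, -0.47]]
{'time': 0.1, 'qpos': array([ 1.18499365e+00,  2.87128975e-01,  1.57802324e+00,  4.58011380e-05,
        1.27859518e+00, -1.50027298e-01]), 'dq': array([-4.54903908e-05, -3.69759857e-03, -4.21850596e-03, -9.63928230e-04,
        1.26439991e-03,  1.10212572e-03]), 'joint_efforts': array([-5.31358146e-04, -4.07300019e+01, -2.93698025e+01, -1.80324532e-04,
        3.44086729e-03, -9.87133404e-06]), 'eef_pos': array([0.15745403, 0.65582925, 0.25505482]), 'tcp_rot': array([ 0.08244031,  0.70241462, -0.08390137,  0.70198138]), 'contact_force': array([ 0.02217737, -0.42447335, -0.23061076]), 'wrist_torque': array([-0.00932173, -0.02717699,  0.05513483]), 'opening': 1.0031136353288566}
```

View pics/top0b.png

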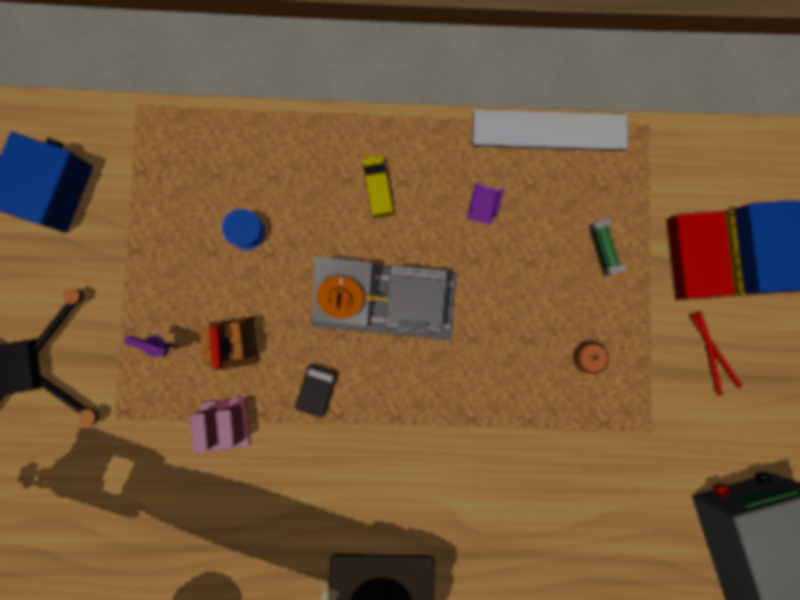

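View pics/side0b.png

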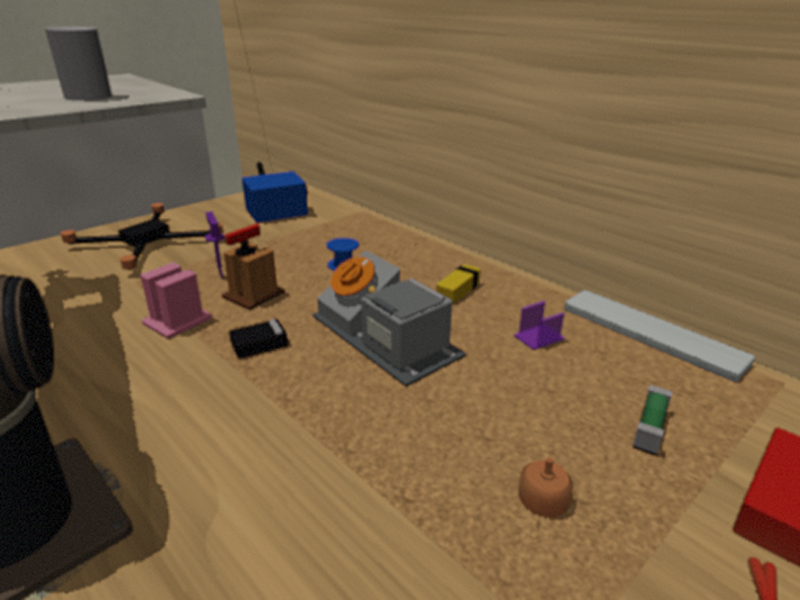

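The driver candidates are the red T at top (215,345), side (242,235), and the purple decoy at top (148,345). The stand candidates are the brown one at top (232,343) and the pink one at (220,425). I choose red and brown. The cam is at top (340,297) and the bin at (418,300). Next I'll crop close.

```bash
python3 - <<'E'
from h import *
t=cv2.imread('pics/top0.png');s=cv2.imread('pics/side0.png')
a=cv2.resize(t[155:245,125:295],None,fx=4.7,fy=4.7,interpolation=cv2.INTER_CUBIC)
b=cv2.resize(s[130:250,135:305],None,fx=4.7,fy=4.7,interpolation=cv2.INTER_CUBIC)
cv2.imwrite('pics/ct.png',np.clip(a*1.5,0,255)[:, :799].astype('uint8')); cv2.imwrite('pics/cs.png',np.clip(b*1.5,0,255)[:, :799].astype('uint8'))
for n,im in(('top',t),('side',s)):
    h=cv2.cvtColor(im,cv2.COLOR_BGR2HSV); H,S,V=cv2.split(h)
    for nm,m in(('red',((H<4)|(H>176))&(S>190)&(V>70)),('orange',(H>6)&(H<14)&(S>225)&(V>120))):
        k,l,st,c=cv2.connectedComponentsWithStats(m.astype('uint8'))
        for i in range(1,k):
            if st[i,4]>25: print(n,nm,st[i],c[i].round(2), cv2.minAreaRect(np.argwhere(l==i)[:,::-1].astype(np.float32)))
E
```

```text
top red [ 432  136   37   54 1605] [450.28 162.88] ((450.27734375, 162.7372283935547), (52.87992477416992, 30.872095108032227), 83.41805267333984)
top red [443 201  30  51 197] [455.12 224.13] ((454.7000427246094, 225.4000244140625), (52.32398986816406, 13.416406631469727), 63.43495178222656)
top red [135 209   6  26 115] [137.64 221.91] ((137.64154052734375, 221.5476837158203), (25.127920150756836, 4.437601566314697), 86.8201675415039)
top red [458 311   8   6  36] [461.81 313.31] ((461.5, 313.5), (5.0, 7.0), 90.0)
side red [145 144  20  12  53] [153.64 148.43] ((154.270263671875, 148.12161254882812), (4.418939590454102, 21.054948806762695), 62.10273361206055)
side red [ 471  275   41   80 1929] [496.53 313.85] ((502.3292236328125, 314.366943359375), (43.7973747253418, 70.88479614257812), 22.98871612548828)
side red [487 368   9  16  83] [491.92 377.53] ((491.0, 375.5), (15.0, 8.0), 90.0)
```

View pics/ct.png

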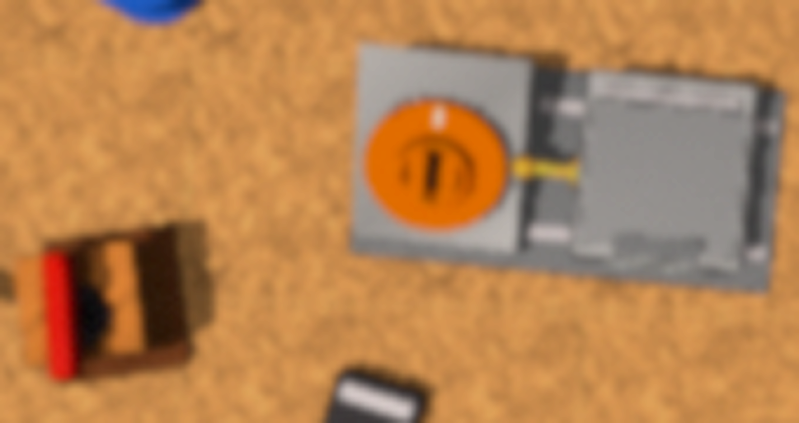

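View pics/cs.png

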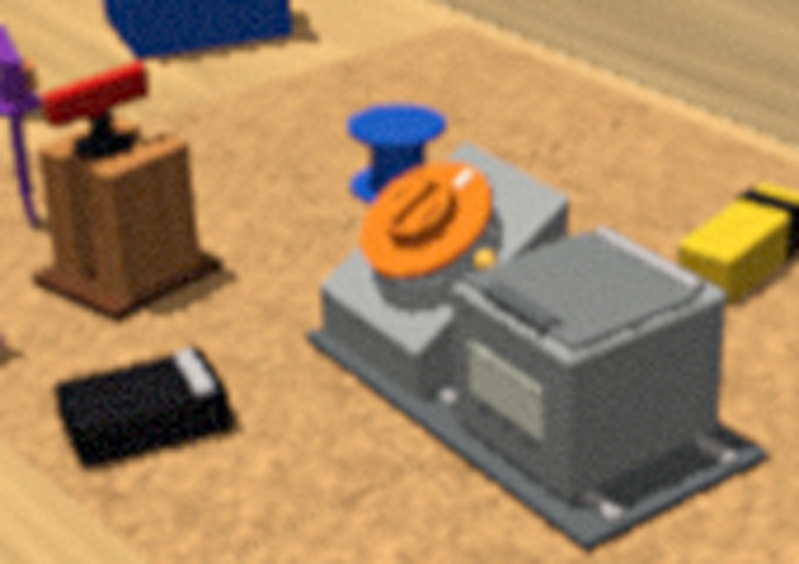

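```bash
cat > fit.py <<'E'
from h import *
from scipy.optimize import least_squares
def T(c): return (np.array(c)+.5)/4.7-.5+[125,155]
def S(c): return (np.array(c)+.5)/4.7-.5+[135,130]
def fit(obs,x0,ng=0):
    def f(p,full=False):
        c,s=np.cos(p[2]),np.sin(p[2]); r=[]
        for n,uv,P,g in obs:
            P=np.array(P)/1000.; 
            if g: P[1]-=p[3]
            w=[p[0]+c*P[0]-s*P[1],p[1]+s*P[0]+c*P[1],P[2]]
            r.append(proj(n,w)[0]-(T(uv) if n=='top' else S(uv)))
        return np.array(r) if full else np.ravel(r)
    q=least_squares(f,x0,loss='soft_l1',x_scale=.01); print(q.x.round(4)); print(f(q.x,True).round(1).tolist()); return q.x
E
python3 - <<'E'
from fit import *
t,s='top','side'
d=fit([(t,(768,292),(-65,-210,8),0),(t,(785,90),(65,-210,8),0),(t,(360,43),(55,50,102),0),(t,(533,57),(55,-50,102),0),(t,(517,250),(-55,-50,38),0),(t,(437,163),(-12,0,90.6),0),(t,(433,174),(-18,0,101),0),
(t,(758,85),(55,-150,104),1),(t,(738,270),(-55,-150,104),1),
(s,(588,547),(-65,-210,4),0),(s,(767,457),(65,-210,4),0),(s,(308,335),(-65,55,8),0),(s,(325,292),(-55,50,38),0),(s,(567,200),(55,-50,102),0),(s,(416,207),(-18,0,101),0),
(s,(570,360),(-55,-150,104),1),(s,(722,290),(55,-150,104),1)],[.5,.1,0,.03])
v=fit([(t,(60.5,315),(0,0,141),0),(t,(57,252),(35,0,141),0),(t,(64,378),(-35,0,141),0),(s,(47,107),(-35,0,130),0),(s,(143,77),(35,0,130),0)],[.45,.4,0])
st=fit([(t,(180,228),(45,-40,10),0),(t,(188,360),(-45,-40,10),0),(t,(138,240),(32,-34,95),0),(t,(147,352),(-32,-34,95),0),(s,(187,143),(32,-34,95),0),(s,(117,175),(-32,-34,95),0),(s,(42,155),(-32,34,95),0)],[.45,.4,0])
E
```

```text
[ 0.5681  0.0857 -0.0733  0.0318]
[[0.3, 0.4], [0.7, -0.1], [0.0, -0.4], [-0.2, 0.4], [-0.2, 0.2], [-0.4, 0.7], [-0.1, 0.3], [0.0, -0.6], [0.5, 0.2], [-0.3, 1.0], [0.7, 0.2], [-0.6, -0.6], [-0.8, -1.1], [0.8, -0.3], [0.2, -0.5], [-0.5, -1.9], [1.8, -1.5]]
[0.465  0.2838 0.1103]
[[-0.3, 0.1], [-0.3, -0.1], [-0.3, 0.4], [0.6, 1.6], [0.7, 0.7]]
[0.4727 0.2842 0.1386]
[[-0.3, -1.3], [0.8, 1.4], [-0.1, -0.2], [0.0, -0.3], [1.5, 0.2], [-1.4, 0.8], [-0.6, -1.5]]
```

```bash
python3 - <<'E'
from h import *
from scipy.spatial.transform import Rotation as R
s=ctrl.get_state(); M=R.from_quat(s['tcp_rot']); print(M.as_matrix().round(3)); print(ctrl.finger_overhang)
# tool yaw: dir of y
y=M.as_matrix()[:,1]; print('jaw yaw',np.arctan2(y[1],y[0]))
E
```

```text
[[-0.001  0.234  0.972]
 [-0.002  0.972 -0.234]
 [-1.    -0.002 -0.   ]]
0.025
jaw yaw 1.335008091443045
```

Emit:
{"fn": "play_rows", "kwargs": {"newtons": 60, "targets": [{"delta_pos":[0.303,-0.356,0],"delta_rot":[0,0,0.052],"claw":0},{"delta_pos":[0.303,-0.356,0],"delta_rot":[0,0,0.052],"claw":0},{"delta_pos":[0.303,-0.356,0],"delta_rot":[0,0,0.052],"claw":0},{"delta_pos":[0.303,-0.356,0],"delta_rot":[0,0,0.052],"claw":0},{"delta_pos":[0.303,-0.356,0],"delta_rot":[0,0,0.052],"claw":0},{"delta_pos":[0.303,-0.356,0],"delta_rot":[0,0,0.052],"claw":0},{"delta_pos":[0.303,-0.356,0],"delta_rot":[0,0,0.052],"claw":0},{"delta_pos":[0.303,-0.356,0],"delta_rot":[0,0,0.052],"claw":0},{"delta_pos":[0.303,-0.356,0],"delta_rot":[0,0,0.052],"claw":0},{"delta_pos":[0.303,-0.356,0],"delta_rot":[0,0,0.052],"claw":0},{"delta_pos":[0.395,-0.795,0],"delta_rot":[0,0,0.052],"claw":0},{"delta_pos":[0.395,-0.795,0],"delta_rot":[0,0,0.052],"claw":0},{"delta_pos":[0.395,-0.795,0],"delta_rot":[0,0,0.052],"claw":0},{"delta_pos":[0.395,-0.795,0],"delta_rot":[0,0,0.052],"claw":0},{"delta_pos":[0.395,-0.795,0],"delta_rot":[0,0,0.052],"claw":0},{"delta_pos":[0.395,-0.795,0],"delta_rot":[0,0,0.052],"claw":0},{"delta_pos":[0.395,-0.795,0],"delta_rot":[0,0,0.052],"claw":0},{"delta_pos":[0.395,-0.795,0],"delta_rot":[0,0,0.052],"claw":0},{"delta_pos":[0.395,-0.795,0],"delta_rot":[0,0,0.052],"claw":0},{"delta_pos":[0.395,-0.795,0],"delta_rot":[0,0,0.052],"claw":0}]}}

```text
time: 1.77
eef_pos: [0.5327, -0.0663, 0.2547]
tcp_rot: [0.025, 0.707, -0.026, 0.706]
contact_force: [0.6, 0.3, 0.3]
opening: 0.002
```

Emit:
{"fn": "play_rows", "kwargs": {"targets": [{"delta_pos":[0.019,-0.075,0],"delta_rot":[0,0,0],"claw":0},{"delta_pos":[0.019,-0.075,0],"delta_rot":[0,0,0],"claw":0},{"delta_pos":[0.019,-0.075,-0.06],"delta_rot":[0,0,0],"claw":0},{"delta_pos":[0.019,-0.075,-0.18],"delta_rot":[0,0,0],"claw":0},{"delta_pos":[0.019,-0.075,-0.18],"delta_rot":[0,0,0],"claw":0},{"delta_pos":[0.019,-0.075,-0.18],"delta_rot":[0,0,0],"claw":0},{"delta_pos":[0.019,-0.075,-0.18],"delta_rot":[0,0,0],"claw":0},{"delta_pos":[0.019,-0.075,-0.18],"delta_rot":[0,0,0],"claw":0}]}}

```text
time: 2.43
eef_pos: [0.5481, -0.1398, 0.0697]
tcp_rot: [0.027, 0.71, -0.025, 0.703]
contact_force: [-1.3, 0.0, -0.5]
opening: -0.002
```

Emit:
{"fn": "play_rows", "kwargs": {"targets": [{"delta_pos":[0.001,0.015,0.004],"delta_rot":[0,0,0],"claw":0},{"delta_pos":[0.002,0.024,0.004],"delta_rot":[0,0,0],"claw":0},{"delta_pos":[0.002,0.032,0.004],"delta_rot":[0,0,0],"claw":0},{"delta_pos":[0.003,0.038,0.004],"delta_rot":[0,0,0],"claw":0},{"delta_pos":[0.003,0.044,0.004],"delta_rot":[0,0,0],"claw":0}]}}

```text
time: 2.85
eef_pos: [0.5534, -0.0977, 0.0773]
tcp_rot: [0.023, 0.709, -0.026, 0.705]
contact_force: [-4.3, -21.0, 9.4]
opening: 0.002
```

Emit:
{"fn": "play_rows", "kwargs": {"targets": [{"delta_pos":[0,0.004,0],"delta_rot":[0,0,0],"claw":0},{"delta_pos":[0,0.007,0],"delta_rot":[0,0,0],"claw":0}]}}

```text
time: 3.02
eef_pos: [0.5554, -0.0917, 0.08]
tcp_rot: [0.021, 0.707, -0.027, 0.707]
contact_force: [-1.2, -13.0, 5.3]
opening: -0.005
```

Emit:
{"fn": "play_rows", "kwargs": {"targets": [{"delta_pos":[0,0.005,-0.004],"delta_rot":[0,0,0],"claw":0},{"delta_pos":[0,0.008,-0.004],"delta_rot":[0,0,0],"claw":0},{"delta_pos":[0,0.008,-0.004],"delta_rot":[0,0,0],"claw":0}]}}

```text
time: 3.27
eef_pos: [0.5573, -0.0898, 0.0808]
tcp_rot: [0.015, 0.705, -0.03, 0.708]
contact_force: [-9.1, -22.2, 14.5]
opening: -0.003
```

```bash
python3 - <<'E'
from h import *
s=ctrl.get_state(); print(s['eef_pos'].round(4),s['contact_force'].round(1))
t=ctrl.read_camera('top');s=ctrl.read_camera('side'); cv2.imwrite('pics/top1.png',t);cv2.imwrite('pics/side1.png',s)
a=cv2.resize(t[155:245,190:310],None,fx=4.7,fy=4.7,interpolation=cv2.INTER_CUBIC)
b=cv2.resize(s[150:250,195:305],None,fx=4.7,fy=4.7,interpolation=cv2.INTER_CUBIC)
w=max(a.shape[1],b.shape[1])
c=np.zeros((300,800,3),'uint8'); a=cv2.resize(a,(400,300)); b=cv2.resize(b,(330,300)); c[:,:400]=a; c[:,410:740]=b
cv2.imwrite('pics/c1.png',np.clip(cv2.resize(c,None,fx=1,fy=1)*1.5,0,255).astype('uint8'))
E
```

```text
[ 0.5573 -0.0898  0.0808] [ -9.1 -22.2  14.5]
```

View pics/c1.png

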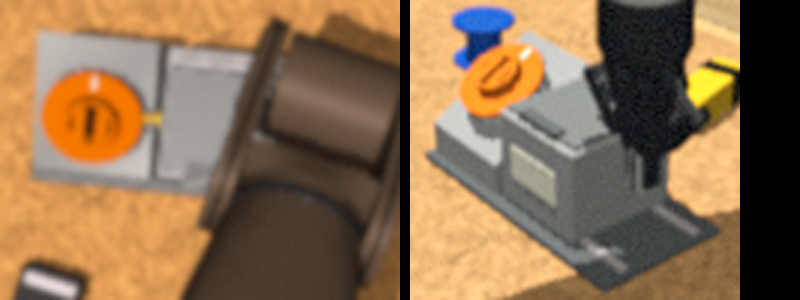

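```bash
python3 - <<'E'
from h import *
d=[.5681,.0857,-.0733]
c,s=np.cos(d[2]),np.sin(d[2])
def W(x,y,z): return [d[0]+c*x-s*y,d[1]+s*x+c*y,z]
ys=np.arange(-.036,-.100,-.002)
for f in('top0','top1'):
    g=cv2.cvtColor(cv2.imread(f'pics/{f}.png'),cv2.COLOR_BGR2GRAY).astype(np.float32); acc=0
    for x in np.arange(.034,.05,.002):
        P=proj('top',[W(x,y,.1) for y in ys]).astype(np.float32)
        acc=acc+cv2.remap(g,P[:,0],P[:,1],cv2.INTER_LINEAR).ravel()
    print(f,list(zip((ys*1000).round().astype(int).tolist(),(acc/8).astype(int).tolist())))
print('tcp dock', (np.array([[c,s],[-s,c]])@(ctrl.get_state()['eef_pos'][:2]-np.array(d[:2]))).round(4))
E
```

```text
top0 [(-36, 101), (-38, 101), (-40, 101), (-42, 100), (-44, 99), (-46, 95), (-48, 83), (-50, 67), (-52, 51), (-54, 42), (-56, 40), (-58, 40), (-60, 40), (-62, 41), (-64, 42), (-66, 45), (-68, 53), (-70, 63), (-72, 72), (-74, 77), (-76, 79), (-78, 78), (-80, 79), (-82, 82), (-84, 91), (-86, 100), (-88, 105), (-90, 106), (-92, 105), (-94, 103), (-96, 101), (-98, 100)]
top1 [(-36, 111), (-38, 111), (-40, 111), (-42, 111), (-44, 110), (-46, 104), (-48, 92), (-50, 75), (-52, 60), (-54, 62), (-56, 78), (-58, 97), (-60, 111), (-62, 115), (-64, 115), (-66, 113), (-68, 112), (-70, 112), (-72, 112), (-74, 113), (-76, 113), (-78, 113), (-80, 113), (-82, 114), (-84, 115), (-86, 116), (-88, 115), (-90, 114), (-92, 112), (-94, 111), (-96, 111), (-98, 110)]
tcp dock [ 0.002  -0.1759]
```

Emit:
{"fn": "play_rows", "kwargs": {"targets": [{"delta_pos":[-0.002,-0.025,0],"delta_rot":[0,0,0],"claw":0},{"delta_pos":[-0.003,-0.04,0.02],"delta_rot":[0,0,0],"claw":0},{"delta_pos":[-0.003,-0.04,0.175],"delta_rot":[0,0,0],"claw":0},{"delta_pos":[-0.003,-0.04,0.175],"delta_rot":[0,0,0],"claw":0},{"delta_pos":[-0.003,-0.04,0.175],"delta_rot":[0,0,0],"claw":0},{"delta_pos":[-0.003,-0.04,0.175],"delta_rot":[0,0,0],"claw":0},{"delta_pos":[-0.092,0.374,0.175],"delta_rot":[0,0,0.05],"claw":50},{"delta_pos":[-0.092,0.374,0.175],"delta_rot":[0,0,0.05],"claw":50},{"delta_pos":[-0.092,0.374,0.175],"delta_rot":[0,0,0.05],"claw":50},{"delta_pos":[-0.092,0.374,0.175],"delta_rot":[0,0,0.05],"claw":50},{"delta_pos":[-0.092,0.374,0.175],"delta_rot":[0,0,0.05],"claw":50},{"delta_pos":[-0.092,0.374,0.175],"delta_rot":[0,0,0.05],"claw":50},{"delta_pos":[-0.092,0.374,0.175],"delta_rot":[0,0,0.05],"claw":50},{"delta_pos":[-0.092,0.374,0.175],"delta_rot":[0,0,0.05],"claw":50},{"delta_pos":[-0.092,0.374,0.175],"delta_rot":[0,0,0.05],"claw":50},{"delta_pos":[-0.092,0.374,0.175],"delta_rot":[0,0,0.05],"claw":50},{"delta_pos":[-0.092,0.374,0.175],"delta_rot":[0,0,0.05],"claw":50},{"delta_pos":[-0.092,0.374,0.175],"delta_rot":[0,0,0.05],"claw":50}]}}

```text
time: 4.87
eef_pos: [0.4637, 0.287, 0.2559]
tcp_rot: [-0.041, 0.704, 0.028, 0.708]
contact_force: [-0.1, 0.2, 0.4]
opening: 0.586
```

```bash
cat >> h.py <<'E'
from scipy.spatial.transform import Rotation as R
def to(pos,axis_down,jaw):
    """deltas (in tool units) to pose with tool x=axis_down, y~jaw"""
    s=ctrl.get_state(); x=np.array(axis_down,float);x/=np.linalg.norm(x); y=np.array(jaw,float); y-=x*(x@y); y/=np.linalg.norm(y)
    M=R.from_matrix(np.c_[x,y,np.cross(x,y)]); q=M*R.from_quat(s['tcp_rot']).inv()
    print('t',s['time'].__round__(2),'pos',s['eef_pos'].round(4),'f',s['contact_force'].round(1),'op',round(s['opening'],3),'q',s['qpos'].round(2))
    print('dpos',(np.array(pos)-s['eef_pos']).round(4),'drot',(q.as_rotvec()/np.pi).round(4))
E
python3 - <<'E'
from h import *
a=1.5708+.115
to([.465,.284,.136],[0,0,-1],[np.cos(a),np.sin(a),0])
E
```

```text
t 4.87 pos [0.4637 0.287  0.2559] f [-0.1  0.2  0.4] op 0.586 q [ 0.38  0.    1.89 -0.02  1.25 -1.29]
dpos [ 0.0013 -0.003  -0.1199] drot [0.006  0.002  0.0055]
```

Emit:
{"fn": "play_rows", "kwargs": {"newtons": 90, "targets": [{"delta_pos":[0.001,-0.003,-0.06],"delta_rot":[0.006,0.002,0.005],"claw":50},{"delta_pos":[0.001,-0.003,-0.1],"delta_rot":[0.006,0.002,0.005],"claw":50},{"delta_pos":[0.001,-0.003,-0.12],"delta_rot":[0.006,0.002,0.005],"claw":50},{"delta_pos":[0.001,-0.003,-0.12],"delta_rot":[0.006,0.002,0.005],"claw":50},{"delta_pos":[0.001,-0.003,-0.12],"delta_rot":[0.006,0.002,0.005],"claw":0},{"delta_pos":[0.001,-0.003,-0.12],"delta_rot":[0.006,0.002,0.005],"claw":0},{"delta_pos":[0.001,-0.003,-0.12],"delta_rot":[0.006,0.002,0.005],"claw":0},{"delta_pos":[0.001,-0.003,-0.12],"delta_rot":[0.006,0.002,0.005],"claw":0},{"delta_pos":[0.001,-0.003,-0.12],"delta_rot":[0.006,0.002,0.005],"claw":0},{"delta_pos":[0.001,-0.003,-0.12],"delta_rot":[0.006,0.002,0.005],"claw":0}]}}

```text
time: 5.7
eef_pos: [0.467, 0.2846, 0.1396]
tcp_rot: [-0.04, 0.704, 0.041, 0.708]
contact_force: [0.5, 0.5, 6.8]
opening: 0.145
```

```bash
python3 - <<'E'
from h import *
a=1.5708+.115
to([.465,.284,.136],[0,0,-1],[np.cos(a),np.sin(a),0])
print(R.from_quat(ctrl.get_state()['tcp_rot']).as_matrix().round(3),ctrl.get_state()['wrist_torque'].round(2))
E
```

```text
t 5.7 pos [0.467  0.2846 0.1396] f [0.5 0.5 6.8] op 0.145 q [ 0.36  0.13  1.99 -0.    1.02 -1.32]
dpos [-0.002  -0.0006 -0.0036] drot [-0.0005  0.002   0.0004]
[[ 0.006 -0.113  0.994]
 [ 0.002  0.994  0.113]
 [-1.     0.001  0.007]] [-0.26 -0.01 -0.07]
```

```bash
cat > cam.py <<'E'
from h import *
d=[.5681,.0857,-.0733]; c,s_=np.cos(d[2]),np.sin(d[2])
Rd=np.array([[c,-s_,0],[s_,c,0],[0,0,1]]); od=np.array([d[0],d[1],0])
n=Rd@[-.5,0,.8660254]; up=Rd@[.8660254,0,.5]; left=Rd@[0,1.,0]; M=od+Rd@[-.018,0,.101]
def pose(h,th,a=0,b=0,L=.1296):
    rot=R.from_rotvec(-th*n); to(M+n*(h+L)+a*up+b*left,-n,rot.apply(left))
E
python3 - <<'E'
from cam import *
from fit import T,S
ctr=M-.012*n
for nm,uv in(('top',T((439,117))),('side',S((463,178))),('topslot',T((433,174))),('sideslot',S((416,207)))):
    v=nm[:4].replace('tops','top')[:4]; v='top' if nm[0]=='t' else 'side'
    base=M if 'slot' in nm else ctr
    o,r=ray(v,[uv]); r=r[0]; P=o+r*((base-o)@n)/(r@n)-base; print(nm,'up',(P@up).round(4),'left',(P@left).round(4),'cw',np.arctan2(-(P@left),P@up).round(3))
# slot dark axis by dark-pixel PCA in both views
for v in('top','side'):
    im=cv2.imread(f'pics/{v}0.png'); u0=proj(v,[M])[0]
    g=im[:,:,2].astype(float); yy,xx=np.mgrid[0:384,0:512]
    uv=np.c_[xx.ravel(),yy.ravel()]; k=np.hypot(*(uv-u0).T)<9; uv=uv[k]; val=g.ravel()[k]
    o,r=ray(v,uv); P=o+r*(((M-o)@n)/(r@n))[:,None]-M; a=np.c_[P@up,P@left]
    k=(np.hypot(*a.T)<.0195); a=a[k]; w=np.clip(np.median(val[k])-15-val[k],0,None)
    m=(a*w[:,None]).sum(0)/w.sum(); C=np.cov(a.T,aweights=w); e=np.linalg.eigh(C)[1][:,1]; e*=np.sign(e[0])
    print(v,'slot centre up/left',m.round(4),'cw',np.arctan2(-e[1],e[0]).round(3),k.sum(),w.sum())
pose(.04,.06)
E
```

```text
top up 0.0317 left -0.0004 cw 0.014
side up 0.0328 left 0.002 cw -0.061
topslot up 0.0009 left -0.0002 cw 0.208
sideslot up -0.0013 left -0.0009 cw 2.522
top slot centre up/left [0.0024 0.0004] cw 0.044 147 1093.0
side slot centre up/left [0.0007 0.002 ] cw -0.001 106 426.5
t 5.7 pos [0.467  0.2846 0.1396] f [0.5 0.5 6.8] op 0.145 q [ 0.36  0.13  1.99 -0.    1.02 -1.32]
dpos [-0.0014 -0.1914  0.1083] drot [ 0.0081 -0.1648 -0.0769]
```

Emit:
{"fn": "play_rows", "kwargs": {"targets": [{"delta_pos":[0,0,0.03],"delta_rot":[0,0,0],"claw":0},{"delta_pos":[0,0,0.07],"delta_rot":[0,0,0],"claw":0},{"delta_pos":[0,0,0.11],"delta_rot":[0,0,0],"claw":0},{"delta_pos":[0,0,0.13],"delta_rot":[0,0,0],"claw":0},{"delta_pos":[0,0,0.13],"delta_rot":[0,0,0],"claw":0}]}}

```text
time: 6.12
eef_pos: [0.4696, 0.2858, 0.2774]
tcp_rot: [-0.038, 0.699, 0.042, 0.713]
contact_force: [0.4, 0.2, -1.2]
opening: 0.145
```

```bash
python3 - <<'E'
from cam import *
pose(.04,.02)
E
```

```text
t 6.12 pos [0.4696 0.2858 0.2774] f [ 0.4  0.2 -1.2] op 0.145 q [ 0.36 -0.02  1.87 -0.    1.26 -1.32]
dpos [-0.004  -0.1926 -0.0295] drot [ 0.0036 -0.1606 -0.0649]
```

Emit:
{"fn": "play_rows", "kwargs": {"targets": [{"delta_pos":[-0.004,-0.193,-0.01],"delta_rot":[0.004,-0.161,-0.065],"claw":0},{"delta_pos":[-0.004,-0.193,-0.01],"delta_rot":[0.004,-0.161,-0.065],"claw":0},{"delta_pos":[-0.004,-0.193,-0.01],"delta_rot":[0.004,-0.161,-0.065],"claw":0},{"delta_pos":[-0.004,-0.193,-0.02],"delta_rot":[0.004,-0.161,-0.065],"claw":0},{"delta_pos":[-0.004,-0.193,-0.03],"delta_rot":[0.004,-0.161,-0.065],"claw":0},{"delta_pos":[-0.004,-0.193,-0.03],"delta_rot":[0.004,-0.161,-0.065],"claw":0},{"delta_pos":[-0.004,-0.193,-0.03],"delta_rot":[0.004,-0.161,-0.065],"claw":0}]}}

```text
time: 6.7
eef_pos: [0.4633, 0.0917, 0.2439]
tcp_rot: [0.028, 0.501, -0.038, 0.864]
contact_force: [-0.7, -0.5, -0.9]
opening: 0.145
```

```bash
python3 - <<'E'
from cam import *
pose(.04,.02)
s0=ctrl.get_state(); X=R.from_quat(s0['tcp_rot']).as_matrix()
tip=s0['eef_pos']+.1296*X[:,0]
t=ctrl.read_camera('top');s=ctrl.read_camera('side'); cv2.imwrite('pics/top2.png',t);cv2.imwrite('pics/side2.png',s)
for v,im in(('top',t),('side',s)): print(v,proj(v,[tip,M,tip-.013*X[:,2],tip+.013*X[:,2],s0['eef_pos']]).round(1).tolist())
b=cv2.resize(s[110:210,165:285],(720,600),interpolation=cv2.INTER_CUBIC)
cv2.imwrite('pics/c2.png',np.clip(b*1.5,0,255).astype('uint8'))
E
```

```text
t 6.7 pos [0.4633 0.0917 0.2439] f [-0.7 -0.5 -0.9] op 0.145 q [-0.   -0.43  2.33 -0.05  0.72 -1.45]
dpos [0.0023 0.0016 0.004 ] drot [-0.0004 -0.0015  0.001 ]
top [[215.5, 199.7], [216.6, 191.9], [215.1, 204.1], [215.8, 195.3], [208.3, 225.0]]
side [[216.1, 165.4], [223.3, 173.2], [212.5, 168.8], [219.7, 162.1], [191.3, 129.6]]
```

View pics/c2.png

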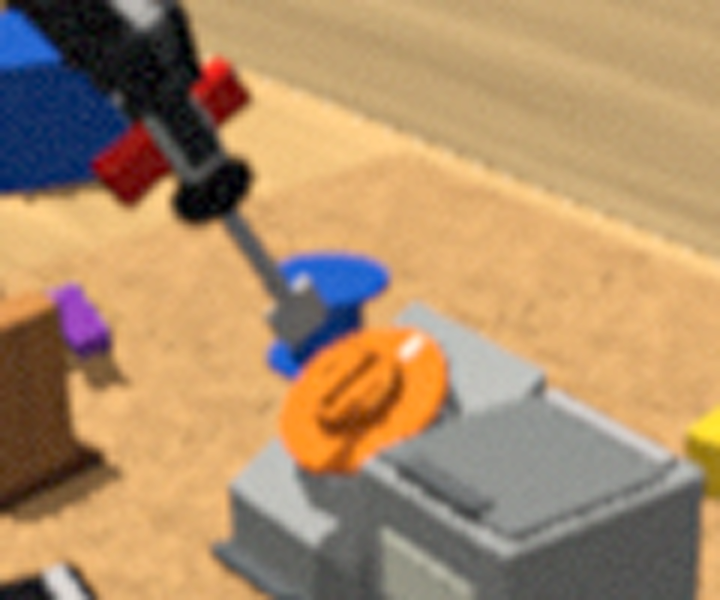

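```bash
python3 - <<'E'
from cam import *
t=cv2.imread('pics/top2.png')
b=cv2.resize(t[170:230,180:250],(700,600),interpolation=cv2.INTER_CUBIC)
cv2.imwrite('pics/c3.png',np.clip(b*1.6,0,255).astype('uint8'))
E
```

```text
(no output)
```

View pics/c3.png

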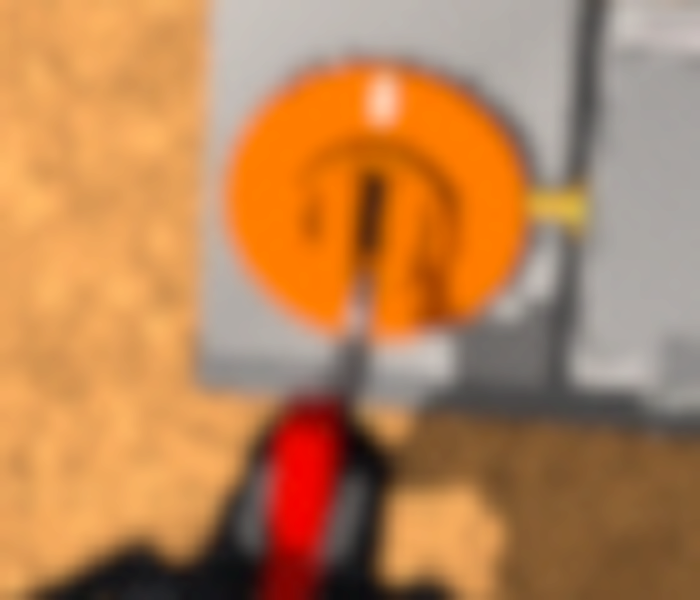

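```bash
python3 - <<'E'
from cam import *
pose(.006,.02)
E
```

```text
t 6.8 pos [0.4657 0.0931 0.2474] f [ 0.1  0.2 -0.8] op 0.145 q [ 0.   -0.42  2.32 -0.05  0.72 -1.45]
dpos [ 0.0168 -0.0011 -0.029 ] drot [-0.0004  0.0003 -0.    ]
```

Emit:
{"fn": "play_rows", "kwargs": {"targets": [{"delta_pos":[0.008,-0.001,-0.014],"delta_rot":[0,0,0],"claw":0},{"delta_pos":[0.017,-0.001,-0.029],"delta_rot":[0,0,0],"claw":0},{"delta_pos":[0.017,-0.001,-0.029],"delta_rot":[0,0,0],"claw":0},{"delta_pos":[0.017,-0.001,-0.029],"delta_rot":[0,0,0],"claw":0}]}}

```text
time: 7.13
eef_pos: [0.4829, 0.0931, 0.218]
tcp_rot: [0.027, 0.5, -0.036, 0.865]
contact_force: [-0.6, 0.2, -1.3]
opening: 0.147
```

```bash
python3 - <<'E'
from cam import *
pose(-.008,.02)
E
```

```text
t 7.13 pos [0.4829 0.0931 0.218 ] f [-0.6  0.2 -1.3] op 0.147 q [-0.   -0.34  2.31 -0.06  0.64 -1.44]
dpos [ 0.0066 -0.0016 -0.0117] drot [-0.0005 -0.0005 -0.0006]
```

Emit:
{"fn": "play_rows", "kwargs": {"targets": [{"delta_pos":[0.003,-0.001,-0.005],"delta_rot":[0,0,0],"claw":0},{"delta_pos":[0.005,-0.001,-0.009],"delta_rot":[0,0,0],"claw":0},{"delta_pos":[0.007,-0.001,-0.012],"delta_rot":[0,0,0],"claw":0},{"delta_pos":[0.007,-0.001,-0.012],"delta_rot":[0,0,0],"claw":0}]}}

```text
time: 7.47
eef_pos: [0.4899, 0.0922, 0.2055]
tcp_rot: [0.027, 0.5, -0.035, 0.865]
contact_force: [0.1, 0.3, -2.2]
opening: 0.144
```

```bash
python3 - <<'E'
from cam import *
pose(-.010,.02); print(ctrl.get_state()['wrist_torque'].round(2))
E
```

```text
t 7.47 pos [0.4899 0.0922 0.2055] f [ 0.1  0.3 -2.2] op 0.144 q [-0.   -0.3   2.31 -0.06  0.61 -1.44]
dpos [ 0.0006 -0.0008 -0.0009] drot [-0.0005 -0.0008 -0.0007]
[0.04 0.4  0.02]
```

Emit:
{"fn": "play_rows", "kwargs": {"targets": [{"delta_pos":[0.0005,-0.0005,-0.001],"delta_rot":[0.016,-0.001,-0.028],"claw":0},{"delta_pos":[0.0005,-0.0005,-0.001],"delta_rot":[0.032,-0.002,-0.055],"claw":0},{"delta_pos":[0.0005,-0.0005,-0.001],"delta_rot":[0.048,-0.003,-0.083],"claw":0},{"delta_pos":[0.0005,-0.0005,-0.001],"delta_rot":[0.063,-0.005,-0.11],"claw":0},{"delta_pos":[0.0005,-0.0005,-0.001],"delta_rot":[0.079,-0.006,-0.138],"claw":0},{"delta_pos":[0.0005,-0.0005,-0.001],"delta_rot":[0.095,-0.007,-0.165],"claw":0},{"delta_pos":[0.0005,-0.0005,-0.001],"delta_rot":[0.095,-0.007,-0.165],"claw":0}]}}

```text
time: 8.05
eef_pos: [0.4904, 0.092, 0.2046]
tcp_rot: [0.282, 0.467, -0.181, 0.818]
contact_force: [-0.6, 1.1, -1.2]
opening: 0.142
```

```bash
python3 - <<'E'
from cam import *
pose(-.010,.6); s=ctrl.get_state(); print((s['wrist_torque']@n).round(2),s['wrist_torque'].round(2))
t=ctrl.read_camera('top');s=ctrl.read_camera('side'); cv2.imwrite('pics/top3.png',t);cv2.imwrite('pics/side3.png',s)
b=cv2.resize(t[160:220,180:260],(480,360),interpolation=cv2.INTER_CUBIC);a=cv2.resize(s[140:200,190:240],(300,360),interpolation=cv2.INTER_CUBIC)
cv2.imwrite('pics/c4.png',np.clip(np.hstack([b,a])*1.5,0,255).astype('uint8'))
E
```

```text
t 8.05 pos [0.4904 0.092  0.2046] f [-0.6  1.1 -1.2] op 0.142 q [-0.   -0.3   2.31 -0.05  0.6  -0.85]
dpos [ 0.0001 -0.0006 -0.    ] drot [-0.0042  0.0001  0.0047]
0.02 [0.35 0.36 0.21]
```

View pics/c4.png

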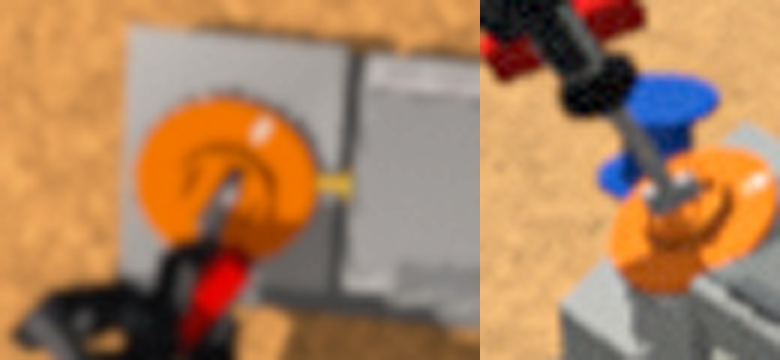

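The blade is in the slot and the cam mark has turned about 0.55 rad, so I'll carry on to the stop.

Emit:
{"fn": "play_rows", "kwargs": {"targets": [{"delta_pos":[0,-0.0005,-0.0005],"delta_rot":[0.016,-0.001,-0.028],"claw":0},{"delta_pos":[0,-0.0005,-0.0005],"delta_rot":[0.032,-0.002,-0.055],"claw":0},{"delta_pos":[0,-0.0005,-0.0005],"delta_rot":[0.048,-0.003,-0.083],"claw":0},{"delta_pos":[0,-0.0005,-0.0005],"delta_rot":[0.063,-0.005,-0.11],"claw":0},{"delta_pos":[0,-0.0005,-0.0005],"delta_rot":[0.079,-0.006,-0.138],"claw":0},{"delta_pos":[0,-0.0005,-0.0005],"delta_rot":[0.095,-0.007,-0.165],"claw":0},{"delta_pos":[0,-0.0005,-0.0005],"delta_rot":[0.111,-0.008,-0.193],"claw":0},{"delta_pos":[0,-0.0005,-0.0005],"delta_rot":[0.127,-0.009,-0.221],"claw":0},{"delta_pos":[0,-0.0005,-0.0005],"delta_rot":[0.143,-0.01,-0.248],"claw":0},{"delta_pos":[0,-0.0005,-0.0005],"delta_rot":[0.151,-0.011,-0.262],"claw":0},{"delta_pos":[0,-0.0005,-0.0005],"delta_rot":[0.151,-0.011,-0.262],"claw":0}]}}

```text
time: 9.07
eef_pos: [0.49, 0.0917, 0.2042]
tcp_rot: [0.624, 0.333, -0.373, 0.601]
contact_force: [-1.3, 2.0, -0.7]
opening: 0.151
```

```bash
python3 - <<'E'
from cam import *
pose(-.010,1.5); s=ctrl.get_state(); print((s['wrist_torque']@n).round(2),s['wrist_torque'].round(2))
t=ctrl.read_camera('top');s=ctrl.read_camera('side'); cv2.imwrite('pics/top4.png',t);cv2.imwrite('pics/side4.png',s)
b=cv2.resize(t[160:220,180:260],(480,360),interpolation=cv2.INTER_CUBIC);a=cv2.resize(s[140:200,190:240],(300,360),interpolation=cv2.INTER_CUBIC)
cv2.imwrite('pics/c5.png',np.clip(np.hstack([b,a])*1.5,0,255).astype('uint8'))
E
```

```text
t 9.07 pos [0.49   0.0917 0.2042] f [-1.3  2.  -0.7] op 0.151 q [-0.   -0.3   2.32 -0.06  0.6   0.1 ]
dpos [ 0.0005 -0.0003  0.0004] drot [-0.0112  0.0013  0.0173]
0.07 [0.33 0.74 0.24]
```

View pics/c5.png

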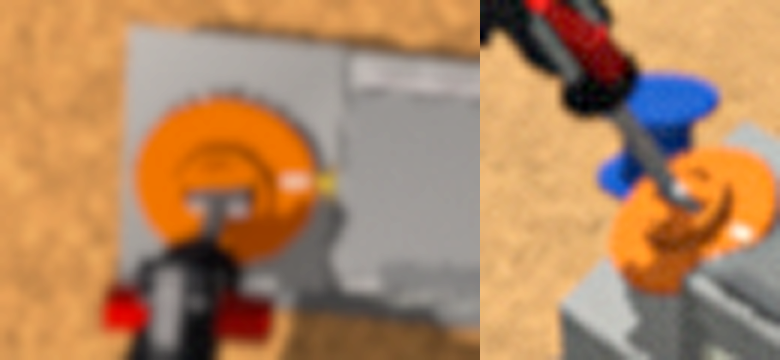

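Emit:
{"fn": "play_rows", "kwargs": {"targets": [{"delta_pos":[0,0,0],"delta_rot":[0.013,-0.001,-0.022],"claw":0},{"delta_pos":[0,0,0],"delta_rot":[0.026,-0.002,-0.044],"claw":0},{"delta_pos":[0,0,0],"delta_rot":[0.035,-0.002,-0.06],"claw":0},{"delta_pos":[0,0,0],"delta_rot":[0.035,-0.002,-0.06],"claw":0}]}}

```text
time: 9.5
eef_pos: [0.4899, 0.0915, 0.2039]
tcp_rot: [0.683, 0.292, -0.407, 0.532]
contact_force: [-2.3, 2.6, -0.6]
opening: 0.147
```

```bash
python3 - <<'E'
from cam import *
pose(-.010,1.6); s=ctrl.get_state(); print((s['wrist_torque']@n).round(2),s['wrist_torque'].round(2))
ctr=M-.012*n
cv2.imwrite('pics/top5.png',ctrl.read_camera('top'));cv2.imwrite('pics/side5.png',ctrl.read_camera('side'))
for v,f in(('top','top0'),('side','side0'),('top','top3'),('side','side3'),('top','top4'),('side','side4'),('top','top5'),('side','side5')):
    im=cv2.imread(f'pics/{f}.png').astype(float); th=np.arange(-.5,2.2,.02); r=np.arange(.029,.037,.002)
    A,B=np.meshgrid(th,r,indexing='ij'); P=ctr+(np.cos(A)*B)[...,None]*up-(np.sin(A)*B)[...,None]*left
    q=proj(v,P).astype(np.float32).reshape(*A.shape,2); b=cv2.remap(im[:,:,0].astype(np.float32),q[...,0],q[...,1],1).mean(1)
    w=np.clip(b-b.max()*.5,0,None); print(f,'mark cw',((w*th).sum()/w.sum()).round(3),b.max())
E
```

```text
t 9.5 pos [0.4899 0.0915 0.2039] f [-2.3  2.6 -0.6] op 0.147 q [-0.   -0.3   2.31 -0.06  0.6   0.31]
dpos [ 0.0006 -0.0001  0.0007] drot [-0.0286  0.002   0.0478]
0.91 [0.1  0.83 1.08]
top0 mark cw 0.002 88.98047
side0 mark cw -0.071 122.130615
top3 mark cw 0.473 93.42529
side3 mark cw 0.384 113.79785
top4 mark cw 1.433 90.95752
side4 mark cw 1.666 120.57446
top5 mark cw 1.533 86.90405
side5 mark cw 1.612 131.427
```

Emit:
{"fn": "play_rows", "kwargs": {"targets": [{"delta_pos":[0,0,0],"delta_rot":[-0.014,0.001,0.025],"claw":0},{"delta_pos":[0,0,0],"delta_rot":[-0.029,0.002,0.05],"claw":0},{"delta_pos":[-0.003,0,0.005],"delta_rot":[-0.029,0.002,0.05],"claw":0},{"delta_pos":[-0.008,0.001,0.014],"delta_rot":[-0.029,0.002,0.05],"claw":0},{"delta_pos":[-0.02,0.001,0.035],"delta_rot":[-0.029,0.002,0.05],"claw":0},{"delta_pos":[-0.03,0.002,0.07],"delta_rot":[-0.029,0.002,0.05],"claw":0},{"delta_pos":[-0.03,0.002,0.07],"delta_rot":[-0.029,0.002,0.05],"claw":0}]}}

```text
time: 10.18
eef_pos: [0.4623, 0.0935, 0.2828]
tcp_rot: [0.636, 0.322, -0.374, 0.593]
contact_force: [2.5, -0.4, -0.2]
opening: 0.149
```

```bash
python3 - <<'E'
from cam import *
a=1.5708+.115
s=ctrl.get_state();print(s['wrist_torque'].round(2))
to([.467,.2846,.277],[0,0,-1],[np.cos(a),np.sin(a),0])
ctr=M-.012*n
im=ctrl.read_camera('side'); cv2.imwrite('pics/side6.png',im); t=ctrl.read_camera('top'); cv2.imwrite('pics/top6.png',t)
X=R.from_quat(s['tcp_rot']).as_matrix(); tip=s['eef_pos']+.1296*X[:,0]; print('tip px',proj('side',[tip]),proj('top',[tip]))
b=cv2.resize(im[110:190,165:245],(400,400),interpolation=cv2.INTER_CUBIC);a=cv2.resize(t[160:240,180:260],(400,400),interpolation=cv2.INTER_CUBIC)
cv2.imwrite('pics/c6.png',np.clip(np.hstack([b,a])*1.5,0,255).astype('uint8'))
E
```

```text
[ 0.02  0.26 -0.  ]
t 10.18 pos [0.4623 0.0935 0.2828] f [ 2.5 -0.4 -0.2] op 0.149 q [ 0.   -0.48  2.29 -0.05  0.79  0.12]
dpos [ 0.0047  0.1911 -0.0058] drot [-0.1441  0.1328  0.5525]
tip px [[215.25324944 150.82668078]] [[213.24104326 198.46646309]]
```

View pics/c6.png

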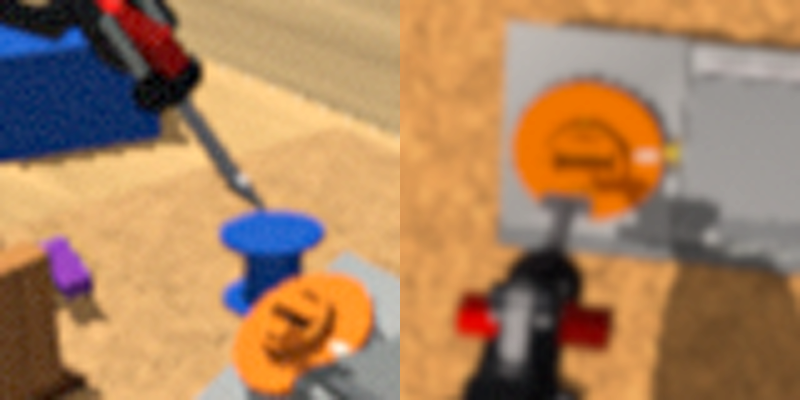

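Emit:
{"fn": "play_rows", "kwargs": {"targets": [{"delta_pos":[0.005,0.04,0.01],"delta_rot":[-0.144,0.133,0.5525],"claw":0},{"delta_pos":[0.005,0.08,0.01],"delta_rot":[-0.144,0.133,0.5525],"claw":0},{"delta_pos":[0.005,0.12,0.01],"delta_rot":[-0.144,0.133,0.5525],"claw":0},{"delta_pos":[0.005,0.16,0.01],"delta_rot":[-0.144,0.133,0.5525],"claw":0},{"delta_pos":[0.005,0.191,0.005],"delta_rot":[-0.144,0.133,0.5525],"claw":0},{"delta_pos":[0.005,0.191,-0.006],"delta_rot":[-0.144,0.133,0.5525],"claw":0},{"delta_pos":[0.005,0.191,-0.006],"delta_rot":[-0.144,0.133,0.5525],"claw":0},{"delta_pos":[0.005,0.191,-0.006],"delta_rot":[-0.144,0.133,0.5525],"claw":0},{"delta_pos":[0.005,0.191,-0.006],"delta_rot":[-0.144,0.133,0.5525],"claw":0},{"delta_pos":[0.005,0.191,-0.006],"delta_rot":[-0.144,0.133,0.5525],"claw":0},{"delta_pos":[0.005,0.191,-0.006],"delta_rot":[-0.144,0.133,0.5525],"claw":0},{"delta_pos":[0.005,0.191,-0.006],"delta_rot":[-0.144,0.133,0.5525],"claw":0},{"delta_pos":[0.005,0.191,-0.006],"delta_rot":[-0.144,0.133,0.5525],"claw":0},{"delta_pos":[0.005,0.191,-0.006],"delta_rot":[-0.144,0.133,0.5525],"claw":0},{"delta_pos":[0.005,0.191,-0.006],"delta_rot":[-0.144,0.133,0.5525],"claw":0},{"delta_pos":[0.005,0.191,-0.006],"delta_rot":[-0.144,0.133,0.5525],"claw":0},{"delta_pos":[0.005,0.191,-0.006],"delta_rot":[-0.144,0.133,0.5525],"claw":0}]}}

```text
time: 11.7
eef_pos: [0.4658, 0.2842, 0.2694]
tcp_rot: [-0.043, 0.706, 0.036, 0.706]
contact_force: [0.1, -0.6, -2.4]
opening: 0.145
```

```bash
python3 - <<'E'
from cam import *
a=1.5708+.115
to([.467,.2846,.1396],[0,0,-1],[np.cos(a),np.sin(a),0])
E
```

```text
t 11.7 pos [0.4658 0.2842 0.2694] f [ 0.1 -0.6 -2.4] op 0.145 q [ 0.37 -0.01  1.88 -0.01  1.27 -1.31]
dpos [ 0.0012  0.0004 -0.1298] drot [ 0.0029 -0.0001  0.0009]
```

Emit:
{"fn": "play_rows", "kwargs": {"targets": [{"delta_pos":[0.001,0,-0.03],"delta_rot":[0.003,0,0.001],"claw":0},{"delta_pos":[0.001,0,-0.06],"delta_rot":[0.003,0,0.001],"claw":0},{"delta_pos":[0.001,0,-0.09],"delta_rot":[0.003,0,0.001],"claw":0},{"delta_pos":[0.001,0,-0.115],"delta_rot":[0.003,0,0.001],"claw":0},{"delta_pos":[0.001,0,-0.128],"delta_rot":[0.003,0,0.001],"claw":0},{"delta_pos":[0.001,0,-0.13],"delta_rot":[0.003,0,0.001],"claw":0},{"delta_pos":[0.001,0,-0.13],"delta_rot":[0.003,0,0.001],"claw":0}]}}

```text
time: 12.28
eef_pos: [0.4667, 0.2841, 0.1392]
tcp_rot: [-0.04, 0.706, 0.04, 0.706]
contact_force: [-0.0, -0.2, -2.1]
opening: 0.146
```

Emit:
{"fn": "play_rows", "kwargs": {"targets": [{"delta_pos":[0,0,-0.001],"delta_rot":[0,0,0],"claw":0},{"delta_pos":[0,0,-0.001],"delta_rot":[0,0,0],"claw":50},{"delta_pos":[0,0,-0.001],"delta_rot":[0,0,0],"claw":50},{"delta_pos":[0,0,-0.001],"delta_rot":[0,0,0],"claw":50},{"delta_pos":[0,0,-0.001],"delta_rot":[0,0,0],"claw":50},{"delta_pos":[0,0,-0.001],"delta_rot":[0,0,0],"claw":50},{"delta_pos":[0,0,-0.001],"delta_rot":[0,0,0],"claw":50},{"delta_pos":[0,0,0.03],"delta_rot":[0,0,0],"claw":50},{"delta_pos":[0,0,0.07],"delta_rot":[0,0,0],"claw":50},{"delta_pos":[0,0,0.12],"delta_rot":[0,0,0],"claw":50},{"delta_pos":[-0.08,0.25,0.14],"delta_rot":[0,0,0],"claw":50},{"delta_pos":[-0.08,0.25,0.14],"delta_rot":[0,0,0],"claw":50},{"delta_pos":[-0.08,0.25,0.14],"delta_rot":[0,0,0],"claw":50},{"delta_pos":[-0.08,0.25,0.14],"delta_rot":[0,0,0],"claw":50},{"delta_pos":[-0.08,0.25,0.14],"delta_rot":[0,0,0],"claw":50},{"delta_pos":[-0.08,0.25,0.14],"delta_rot":[0,0,0],"claw":50},{"delta_pos":[-0.08,0.25,0.14],"delta_rot":[0,0,0],"claw":50},{"delta_pos":[-0.08,0.25,0.14],"delta_rot":[0,0,0],"claw":50}]}}

```text
time: 13.78
eef_pos: [0.3851, 0.537, 0.2794]
tcp_rot: [-0.041, 0.706, 0.042, 0.706]
contact_force: [0.3, -0.0, -0.3]
opening: 0.588
```

```bash
python3 - <<'E'
from h import *
for n in('top','side'): cv2.imwrite(f'pics/{n}7.png',ctrl.read_camera(n))
t=cv2.imread('pics/top7.png');s=cv2.imread('pics/side7.png')
b=cv2.resize(t[140:290,100:330],(500,326),interpolation=cv2.INTER_CUBIC);a=cv2.resize(s[120:270,135:273],(300,326),interpolation=cv2.INTER_CUBIC)
cv2.imwrite('pics/c7.png',np.clip(np.hstack([b,a])*1.5,0,255).astype('uint8'))
for n,im in(('top',t),('side',s)):
    H,S,V=cv2.split(cv2.cvtColor(im,cv2.COLOR_BGR2HSV)); m=((H<4)|(H>176))&(S>190)&(V>70)
    k,l,st,c=cv2.connectedComponentsWithStats(m.astype('uint8')); print(n,[c[i].round(1).tolist() for i in range(1,k) if st[i,4]>25])
E
```

```text
top [[450.2, 162.9], [455.0, 223.9], [138.9, 222.7], [461.9, 313.4]]
side [[154.0, 149.0], [496.5, 313.5], [491.7, 376.9]]
```

View pics/c7.png

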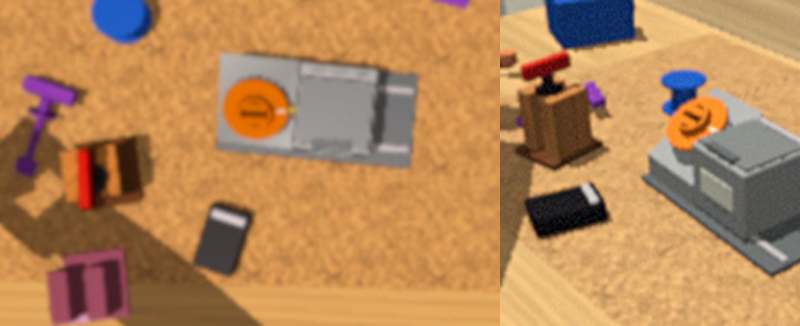

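The driver is upright in its stand, the bin is flush and the cam is turned. The purple decoy, though, now lies flat. I'll check when that happened.

```bash
python3 - <<'E'
from h import *
for i in (0,1,2,3,7):
  for n in('top','side'):
    im=cv2.imread(f'pics/{n}{i}.png'); H,S,V=cv2.split(cv2.cvtColor(im,cv2.COLOR_BGR2HSV)); m=(H>128)&(H<150)&(S>120)&(V>40)
    k,l,st,c=cv2.connectedComponentsWithStats(m.astype('uint8')); print(i,n,[(c[j].round(0).tolist(),st[j].tolist()) for j in range(1,k) if st[j,4]>15])
    if n=='top':  # bystander colours
      for nm,(a,b,s_) in dict(yellow=(25,34,180),blue=(105,120,180),green=(60,85,120)).items():
        k,l,st,c=cv2.connectedComponentsWithStats(((H>=a)&(H<=b)&(S>s_)&(V>40)).astype('uint8')); print('  ',nm,[c[j].round(1).tolist() for j in range(1,k) if 60<st[j,4]<900 and i in(0,7)])
E
```

```text
0 top [([310.0, 130.0], [300, 118, 21, 25, 363]), ([95.0, 221.0], [80, 216, 26, 11, 179])]
   yellow [[238.5, 103.0], [242.3, 123.3]]
   blue [[155.5, 146.3]]
   green [[387.2, 157.5], [493.5, 318.9]]
0 side [([136.0, 147.0], [131, 136, 12, 25, 114]), ([345.0, 210.0], [330, 194, 30, 29, 518])]
1 top [([310.0, 130.0], [300, 118, 21, 25, 363]), ([119.0, 191.0], [108, 176, 27, 44, 302])]
   yellow []
   blue []
   green []
1 side [([178.0, 163.0], [175, 158, 8, 11, 56]), ([345.0, 210.0], [330, 194, 30, 29, 516])]
2 top [([310.0, 130.0], [300, 118, 21, 25, 363]), ([119.0, 191.0], [108, 176, 27, 44, 304])]
   yellow []
   blue []
   green []
2 side [([178.0, 163.0], [175, 158, 8, 11, 57]), ([345.0, 210.0], [330, 194, 30, 29, 522])]
3 top [([310.0, 130.0], [300, 118, 21, 25, 363]), ([119.0, 191.0], [108, 176, 27, 44, 303])]
   yellow []
   blue []
   green []
3 side [([178.0, 163.0], [175, 158, 8, 11, 57]), ([345.0, 210.0], [330, 194, 30, 29, 516])]
7 top [([310.0, 130.0], [300, 118, 21, 25, 363]), ([120.0, 191.0], [108, 176, 27, 44, 298])]
   yellow [[238.5, 103.1], [242.3, 123.3]]
   blue [[155.5, 146.3]]
   green [[387.0, 157.4], [492.9, 319.1]]
7 side [([178.0, 163.0], [175, 158, 8, 11, 57]), ([345.0, 210.0], [330, 194, 30, 29, 507])]
```

```bash
python3 - <<'E'
from cam import *
g=cv2.cvtColor(cv2.imread('pics/top7.png'),cv2.COLOR_BGR2GRAY).astype(np.float32); ys=np.arange(-.040,-.066,-.002); acc=0
for x in np.arange(.034,.05,.002):
    P=proj('top',[od+Rd@[x,y,.1] for y in ys]).astype(np.float32); acc=acc+cv2.remap(g,P[:,0],P[:,1],1).ravel()
print((acc/8).astype(int))
print(ctrl.get_state()['contact_force'].round(1), ctrl.sign_off())
E
```

```text
[104 104 103 100  96  95 100 107 109 110 109 107 105]
the job is handed in; nothing more can be done
[-0.7 -0.   0.4] None
```

I docked the bin, turned the cam to its stop, put the screwdriver back in its stand and let go of it. I handed the job in at about 14 s; sign-off reports no verdict.

- **Bin in the mouth:** I pushed the bin until it met the cam's core at about 22 N. The gap then measured about 7 to 8 mm in the top camera.
- **Cam:** I turned it clockwise with the screwdriver until the torque rose to 0.9 N m. The white mark reads about 1.53 rad in the top view and 1.61 in the side view; they disagree slightly, but both are past 1.25.
- **Bin home:** the dark gap line between bin and console has all but gone in the last picture, so the bin looks flush.
- **Screwdriver:** it stands upright in the brown stand, about 1 pixel (3 mm) from where it started, and the gripper is clear of it.
- **Other things:** the yellow battery, blue spool, green fuse holder and purple camera mount are unmoved in the images. I did not measure the receiver, which looked in place, or the motor, which I did not look at again.
- **Unexpected:** the purple decoy screwdriver was upright in the first picture and lying flat by 3.3 s, before I went for the red one. By the reported poses my fingertips passed about 0.1 m above its top. It may have toppled by itself, but I could not confirm that. It is not a listed bystander, and I left it lying.

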